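# Refit a tube mixer: swap the wrong adapter, then nest vial and cover

## Task

The small tube mixer has an adapter in it whose well does not fit the amber vial: lift that adapter out and park it in a recess of an empty white stand. Then seat the adapter with the middle-sized well in the mixer, next lower the vial upright all the way to the bottom of its well before letting go of it, and last put the grey cover over the vial so that it stands squarely on the adapter. The other unsuitable adapter stays parked on a stand, and the vial must never be tipped over.

Things in the scene. Friction and masses are not known exactly. Their poses are not given: they have to be found in the camera images.
- mixer: Compact round tube mixer fixed to the bench: white base 120 mm across, 22 mm high, with a small black dial, and on it a dark round seat 84 mm across, top 42 mm above the bench, with a recess 68 mm across whose floor is 35 mm above the bench. Origin: centre of the underside, on the bench; z up. At the start a wrong adapter (narrow or broad well) stands in it.
- stand_a: White plastic parking stand fixed to the bench: a round puck 84 mm across, 42 mm high, with a round recess 68 mm across in its top, recess floor 35 mm above the bench. Origin: centre of the underside, on the bench; z up. One of three identical stands; two hold an adapter at the start and one is empty.
- stand_b: White plastic parking stand fixed to the bench: a round puck 84 mm across, 42 mm high, with a round recess 68 mm across in its top, recess floor 35 mm above the bench. Origin: centre of the underside, on the bench; z up. One of three identical stands; see stand_a.
- stand_c: White plastic parking stand fixed to the bench: a round puck 84 mm across, 42 mm high, with a round recess 68 mm across in its top, recess floor 35 mm above the bench. Origin: centre of the underside, on the bench; z up. One of three identical stands; see stand_a.
- adapter_narrow: Loose aluminium adapter: upright cylinder 58 mm across, 50 mm tall, 0.18 to 0.29 kg, with one round well 14 mm across, 40 mm deep, open at the top. Wrong one: the vial does not go in. It starts in the mixer or on a stand. Origin: centre of its underside; z up its axis. In the recess of a stand or the mixer it has 5 mm of play all round and its origin is 35 mm above the bench.
- adapter_medium: Loose aluminium adapter: upright cylinder 58 mm across, 50 mm tall, 0.18 to 0.29 kg, with one round well 36 mm across, 40 mm deep, open at the top. The right one: the 30 mm vial goes in with 3 mm of play all round. It starts on a stand. Origin: centre of its underside; z up its axis. In the recess of a stand or the mixer it has 5 mm of play all round and its origin is 35 mm above the bench.
- adapter_broad: Loose aluminium adapter: upright cylinder 58 mm across, 50 mm tall, 0.18 to 0.29 kg, with one round well 48 mm across, 40 mm deep, open at the top. Wrong one: thin-walled, the vial would be loose in it. It starts in the mixer or on a stand. Origin: centre of its underside; z up its axis. In the recess of a stand or the mixer it has 5 mm of play all round and its origin is 35 mm above the bench.
- vial: Loose amber glass vial with white screw cap and paper label: upright cylinder 30 mm across, 75 mm tall, 35 to 70 g, standing on the bench. Origin: centre of its underside; z up its axis. Fully in the right adapter's well its underside is 10 mm above the adapter's underside and its top 35 mm stand out above the adapter.
- cover: Loose grey plastic cover, mouth down on the bench: a cup 58 mm across, 48 mm high, closed on top, inside 52 mm across and 44 mm high; on top an upright black knob to lift it by, 20 mm across, 24 mm tall (48 to 72 mm above the rim). 40 to 85 g. Origin: centre of the mouth's rim (underside); z up. In place the rim rests on the adapter's top, 50 mm above the adapter's underside.
Things that resemble listed ones, but are neither listed nor needed, are in the scene too. What is shaped like the adapter_narrow but green or turquoise is not meant.

How it is judged:
By the outcome, as a careful person would: the job done as asked, in the order asked, and still so for the second after the job is handed in, with the robot touching nothing.
It also fails if it takes over 118 s, if anything falls off the work surface, if the arm or the gripper's body presses on something with over 40 N, if the wrist force passes 120 N, or if a joint passes its speed limit or range.

## Robot

A 7-joint arm with a two-finger parallel gripper is mounted at the origin on the work surface. World frame = base frame: x ahead of the robot, y to its left, z up, the work surface at z = 0. Lengths are in mm, angles in rad, forces in N, time in s.
With the tool pointing down it reaches from about 400 to 875 mm from the base axis. Payload 4.4 kg.
Tool frame: the origin (TCP) lies at the very end of the fingers, on their centre line; the grasp point (between the pads) lies 19 mm behind it; z points along the fingers, y is the line along which they close (so a half turn about z gives the same grasp; the last joint's range is limited). The gripper opens to 85 mm and grips with 20 to 120 N. Pads are 22 mm wide; open, the fingers measure 114 mm over their backs; the gripper's body (76 mm by 85 mm) begins 54 mm behind the grasp point. The pads swing forward as they close: fully open they stand 13 mm farther back than shut.
Start: joints at [-1.268, 0.628, 0.038, 1.517, -0.027, 0.996, -0.02], TCP at [234.3, 606.318, 231.313] pointing down, gripper open.
Joint ranges: [-3.06, 3.06], [-0.37, 2.12], [-1.25, 1.32], [0.18, 2.47], [-1.1, 4.24], [0.23, 1.98], [-2.94, 2.94]. Speed limits (rad/s): [2.57, 2.57, 3.14, 3.14, 3.14, 3.14, 3.14].

## Interface

Orientations are given as [roll, pitch, yaw] about the fixed x, y, z axes, in that order (R = Rz(yaw) Ry(pitch) Rx(roll)).
In Python, from cell import read_state, get_image, camera_params, finish_job gives the robot as it stands.
- The arm moves only by the tool arm_command, never from a script. Its argument "deltas" is a list of rows, each an object of numbers: "dx", "dy", "dz": the shift along the world's x, y, z in m; "yaw": the turn about the world's z in degrees; "jaw": the opening, from 0 (shut) to 1 (fully open). A call has 1 to 20 rows; each row is the pose to reach, as a shift and turn from the pose commanded when the call began; what a row does not reach only later rows make up. A row lasts 1/10 s, in which the tool goes at most 50 mm and 8.59 degrees, less where a joint would pass 70% of its speed; a pose out of reach is approached as far as the arm can. A call with a gripper value outside its range is refused whole. The fingers move at their own pace and stop on an object; the grip force is fixed at half the most. Time passes only in rows, so rows that repeat a pose let the fingers close. It gives the time, the measured TCP pose, the force, the opening and the grip force at its end, in the units of the state.
- read_state(): the state, without advancing time (a new reading comes with each control period).
- get_image(name): name is "scene" or "top"; returns (picture, depth): 400x640x3 uint8, red, green, blue; 400x640 float32, mm along the optical axis (not along the pixel's ray), 0 where there is no reading.
- camera_params(name): a dict with "camera_matrix" (3x3 intrinsics, pixels), "k1" (the pictures are not rectified: a ray, as slopes to the right and down, at radius r is drawn at 1 + k1 r^2 times it, then the intrinsics apply), "extrinsics" (4x4, takes a point from camera to world coordinates). Camera axes: x right, y down, z forward; pixel columns grow to the right and rows downward; lengths in mm; the calibration is good to about 2 mm. A picture is of the moment at which its call begins. camera_params takes no time and is no camera call.
- finish_job(): hands the job in; it is judged then, once.
The state is a dict: "clock": time; "qpos": joint angles; "qd": joint speeds; "tau": joint torques, N m; "eef_pos": TCP position; "tool_rot": TCP orientation; "force": force on the tool from outside, world axes, zero at the start; "torque": the same for the moment, N m; "width": finger opening in mm; "gripper_force": force on a finger pad.
Only numpy, scipy, OpenCV 4.12 (cv2) and the standard library are available. Lean on these libraries where they do the work, as an engineer would, in place of code of your own. Each camera call takes 0.05 s, during which the arm holds its last target. There are 200 camera calls.

## Working session

There is one attempt and no reset: what is moved stays moved. The work goes in short steps, Python scripts to look and compute and a tool call to move; the robot and the scene stay as the last step left them, time stands still between calls to the robot, and variables do not carry over. Pictures are saved under pics/ and viewed, at most 14 in all, crops included, and the job is handed in when it is done.

Besides the shell and the picture viewer there is one more tool, called after "Request:" by a JSON object that holds its "method" and its "body". arm_command: Moves the arm, as the interface text tells. Its arguments: {"type":"object","properties":{"deltas":{"type":"array"}},"required":["deltas"]}

```bash
mkdir -p pics
cat > h.py <<'E'
import numpy as np, cv2
from cell import *
def grab(n,tag):
    p,d=get_image(n); cv2.imwrite(f'pics/{tag}.png',p[:,:,::-1]); np.savez(f'{tag}.npz',p=p,d=d); return p,d
def world(n,d):
    c=camera_params(n);K=np.array(c['camera_matrix']);E=np.array(c['extrinsics'])
    v,u=np.mgrid[:d.shape[0],:d.shape[1]].astype(float)
    pts=np.stack([u,v],-1).reshape(-1,1,2)
    s=cv2.undistortPoints(pts,K,np.array([c['k1'],0,0,0.]),None,None,None) if 0 else cv2.undistortPoints(pts,K,np.array([c['k1'],0,0,0.]))
    s=s.reshape(*d.shape,2)
    P=np.stack([s[...,0]*d,s[...,1]*d,d],-1)@E[:3,:3].T+E[:3,3]
    P[d<=0]=np.nan
    return P
E
python3 - <<'E'
from h import *
for n in('top','scene'):
    grab(n,n+'0'); print(n,camera_params(n))
print(read_state())
E
```

```text
top {'camera_matrix': array([[464.56304612,   0.        , 322.7503295 ],
       [  0.        , 464.56304612, 198.54729455],
       [  0.        ,   0.        ,   1.        ]]), 'k1': -0.10717378000341377, 'extrinsics': array([[ 2.28004500e-02, -9.92373586e-01,  1.21139610e-01,
         4.71563440e+02],
       [-9.99728700e-01, -2.20551579e-02,  7.48977204e-03,
         1.60319785e+01],
       [-4.76089870e-03, -1.21277515e-01, -9.92607222e-01,
         1.18018709e+03],
       [ 0.00000000e+00,  0.00000000e+00,  0.00000000e+00,
         1.00000000e+00]])}
scene {'camera_matrix': array([[423.26891408,   0.        , 321.90512935],
       [  0.        , 423.26891408, 204.46185962],
       [  0.        ,   0.        ,   1.        ]]), 'k1': -0.05150939559362174, 'extrinsics': array([[ 3.68502174e-02,  6.12363777e-01, -7.89716827e-01,
         1.37456159e+03],
       [ 9.99300514e-01, -1.75453243e-02,  3.30249012e-02,
        -2.16081202e+01],
       [ 6.36741535e-03, -7.90381406e-01, -6.12581986e-01,
         6.78080638e+02],
       [ 0.00000000e+00,  0.00000000e+00,  0.00000000e+00,
         1.00000000e+00]])}
{'clock': 0.1, 'qpos': array([-1.26781524,  0.62925873,  0.03847783,  1.51826303, -0.02700324,
        0.99630673, -0.0200204 ]), 'qd': array([-1.32247775e-03, -3.45489195e-03, -2.24201208e-04, -1.49674501e-03,
        1.71285975e-04,  9.59886589e-05,  1.54728650e-04]), 'tau': array([ 3.64752006e-03, -5.64535117e+01,  1.23055167e+00, -1.93972850e+01,
        1.12897399e-02,  5.37476706e-03,  2.01418180e-05]), 'eef_pos': array([234.09792729, 605.78076607, 230.47994607]), 'tool_rot': array([-3.13987605e+00,  3.43188725e-05,  2.77276279e+00]), 'force': array([-0.05517105, -0.22712584,  0.19645106]), 'torque': array([ 0.02595171, -0.03517185, -0.04889414]), 'gripper_force': 0.0, 'width': 85.3300569298668}
```

View pics/top0.png

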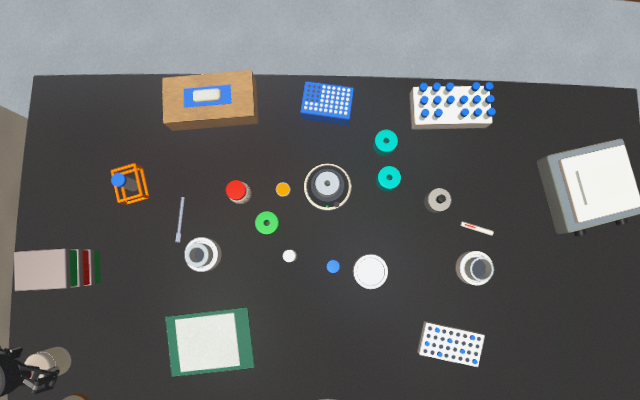

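View pics/scene0.png

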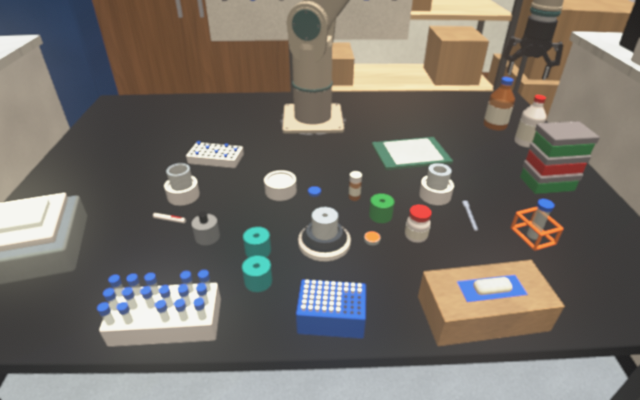

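The top view shows the mixer at (327,186) with an apparently narrow-well adapter, filled stands at (202,254) and (475,267), and the empty stand at (370,271). The white-capped vial is at (289,256) and the grey cover with the black knob at (439,199). Next I'll measure these and enlarge the candidates.

Run:
```python
from h import *
z=np.load('top0.npz');d=z['d'];p=z['p'];P=world('top',d)
def circ(Q):
    A=np.c_[Q,np.ones(len(Q))];s=np.linalg.lstsq(A,(Q**2).sum(1),rcond=None)[0]
    return s[:2]/2,np.sqrt(s[2]+(s[:2]**2).sum()/4)
for nm,u,v,z0,z1,w in [('mix',327,184,78,92,25),('A',201,254,78,92,25),('B',479,268,78,92,25),('empty',370,271,37,47,28),('vial',289,256,68,80,12),('covtop',439,199,43,53,22),('knob',440,199,62,80,15),('bench',250,270,-20,20,6)]:
    q=P[v-w:v+w,u-w:u+w].reshape(-1,3);m=(q[:,2]>z0)&(q[:,2]<z1);q=q[m]
    if len(q)<5: print(nm,len(q));continue
    h=cv2.convexHull(q[:,:2].astype(np.float32))[:,0]
    (c,r)=cv2.minEnclosingCircle(h)
    print(nm,len(q),'zmed',np.median(q[:,2]).round(1),'minencl',np.round(c,1),round(r,1),'mean',q.mean(0).round(1),'hullfit',circ(h.astype(float)))
t=[cv2.resize(p[v-26:v+26,u-26:u+26,::-1],(260,260),interpolation=cv2.INTER_CUBIC) for u,v in[(327,184),(201,254),(477,268),(370,271),(289,256),(439,199)]]
cv2.imwrite('pics/crops.png',np.vstack([np.hstack(t[:3]),np.hstack(t[3:])]))
```

```text
mix 428 zmed 84.3 minencl [643.4  15.8] 28.8 mean [643.2  15.7  84.3] hullfit (array([643.35597017,  15.85442147]), np.float64(28.385718749731893))
A 295 zmed 84.5 minencl [465.3 320.8] 29.2 mean [465.1 320.1  84.4] hullfit (array([465.14263233, 320.69005114]), np.float64(27.831891898404493))
B 183 zmed 83.9 minencl [ 446.9 -353.9] 29.8 mean [ 445.5 -353.2   83.5] hullfit (array([ 446.43549156, -353.83281831]), np.float64(29.024025974782255))
empty 423 zmed 40.5 minencl [434.7 -95.1] 42.3 mean [433.7 -94.9  40.6] hullfit (array([434.71701172, -95.02646048]), np.float64(41.56767432096568))
vial 121 zmed 74.8 minencl [469.1 103. ] 14.8 mean [468.7 102.5  74.8] hullfit (array([468.61347241, 102.88792175]), np.float64(14.095144141835405))
covtop 348 zmed 47.5 minencl [ 614.3 -263.1] 28.8 mean [ 613.9 -262.2   47.5] hullfit (array([ 614.49271192, -263.04603036]), np.float64(28.171418809287736))
knob 57 zmed 70.9 minencl [ 614.6 -261.9] 10.2 mean [ 613.8 -261.4   70.7] hullfit (array([ 614.04566981, -261.78487827]), np.float64(9.51001743294625))
bench 142 zmed -0.5 minencl [430.9 205.9] 19.8 mean [ 4.309e+02  2.059e+02 -4.000e-01] hullfit (array([430.75579958, 205.58637509]), np.float64(17.68585577490597))
```

View pics/crops.png

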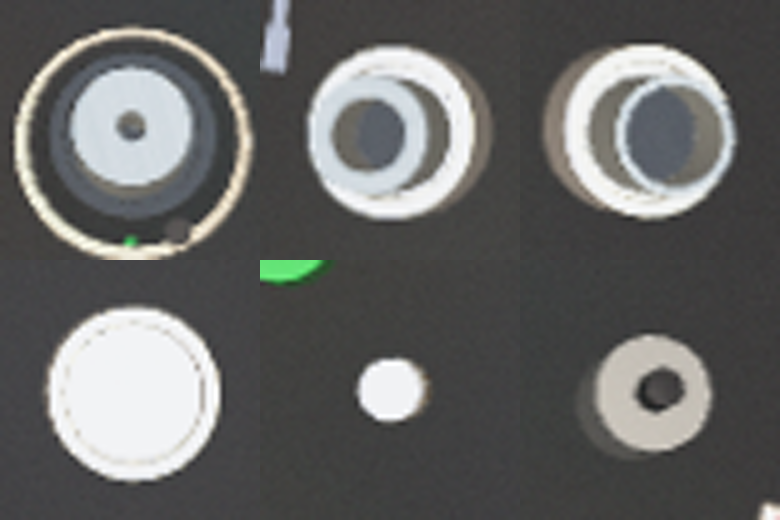

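The crops show: mixer (327,184) has a small-hole silver adapter, so narrow (wrong one). Stand (202,254) has a thick wall and mid-size well, so medium. Stand (475,267) is thin-walled, so broad, and stays. The stand at (370,271) is empty, the vial is the white cap at (289,256), and the cover with black knob is at (439,199). The green and turquoise pucks are decoys. Heights and radii agree with the given sizes.

Request:
{"method": "arm_command", "body": {"deltas": [{"dx": 0.409, "dy": -0.59, "dz": 0, "jaw": 1}, {"dx": 0.409, "dy": -0.59, "dz": 0, "jaw": 1}, {"dx": 0.409, "dy": -0.59, "dz": 0, "jaw": 1}, {"dx": 0.409, "dy": -0.59, "dz": 0, "jaw": 1}, {"dx": 0.409, "dy": -0.59, "dz": 0, "jaw": 1}, {"dx": 0.409, "dy": -0.59, "dz": 0, "jaw": 1}, {"dx": 0.409, "dy": -0.59, "dz": 0, "jaw": 1}, {"dx": 0.409, "dy": -0.59, "dz": 0, "jaw": 1}, {"dx": 0.409, "dy": -0.59, "dz": 0, "jaw": 1}, {"dx": 0.409, "dy": -0.59, "dz": 0, "jaw": 1}, {"dx": 0.409, "dy": -0.59, "dz": 0, "jaw": 1}, {"dx": 0.409, "dy": -0.59, "dz": 0, "jaw": 1}, {"dx": 0.409, "dy": -0.59, "dz": 0, "jaw": 1}, {"dx": 0.409, "dy": -0.59, "dz": 0, "jaw": 1}, {"dx": 0.409, "dy": -0.59, "dz": 0, "jaw": 1}, {"dx": 0.409, "dy": -0.59, "dz": 0, "jaw": 1}, {"dx": 0.409, "dy": -0.59, "dz": 0, "jaw": 1}, {"dx": 0.409, "dy": -0.59, "dz": 0, "jaw": 1}, {"dx": 0.409, "dy": -0.59, "dz": 0, "jaw": 1}, {"dx": 0.409, "dy": -0.59, "dz": 0, "jaw": 1}]}}

```text
invalid input at $.deltas[0]: expected keys dx, dy, dz, yaw, jaw
```

Request:
{"method": "arm_command", "body": {"deltas": [{"dx": 0.409, "dy": -0.59, "dz": 0, "yaw": 0, "jaw": 1}, {"dx": 0.409, "dy": -0.59, "dz": 0, "yaw": 0, "jaw": 1}, {"dx": 0.409, "dy": -0.59, "dz": 0, "yaw": 0, "jaw": 1}, {"dx": 0.409, "dy": -0.59, "dz": 0, "yaw": 0, "jaw": 1}, {"dx": 0.409, "dy": -0.59, "dz": 0, "yaw": 0, "jaw": 1}, {"dx": 0.409, "dy": -0.59, "dz": 0, "yaw": 0, "jaw": 1}, {"dx": 0.409, "dy": -0.59, "dz": 0, "yaw": 0, "jaw": 1}, {"dx": 0.409, "dy": -0.59, "dz": 0, "yaw": 0, "jaw": 1}, {"dx": 0.409, "dy": -0.59, "dz": 0, "yaw": 0, "jaw": 1}, {"dx": 0.409, "dy": -0.59, "dz": 0, "yaw": 0, "jaw": 1}, {"dx": 0.409, "dy": -0.59, "dz": 0, "yaw": 0, "jaw": 1}, {"dx": 0.409, "dy": -0.59, "dz": 0, "yaw": 0, "jaw": 1}, {"dx": 0.409, "dy": -0.59, "dz": 0, "yaw": 0, "jaw": 1}, {"dx": 0.409, "dy": -0.59, "dz": 0, "yaw": 0, "jaw": 1}, {"dx": 0.409, "dy": -0.59, "dz": 0, "yaw": 0, "jaw": 1}, {"dx": 0.409, "dy": -0.59, "dz": 0, "yaw": 0, "jaw": 1}, {"dx": 0.409, "dy": -0.59, "dz": 0, "yaw": 0, "jaw": 1}, {"dx": 0.409, "dy": -0.59, "dz": 0, "yaw": 0, "jaw": 1}, {"dx": 0.409, "dy": -0.59, "dz": 0, "yaw": 0, "jaw": 1}, {"dx": 0.409, "dy": -0.59, "dz": 0, "yaw": 0, "jaw": 1}]}}

```text
clock: 2.1
eef_pos: [642.9, 17.9, 231.5]
tool_rot: [3.141, -0.0, 2.775]
force: [-0.1, -0.6, -0.4]
width: 85.6
gripper_force: 0.0
```

Request:
{"method": "arm_command", "body": {"deltas": [{"dx": 0, "dy": -0.001, "dz": -0.04, "yaw": 0, "jaw": 1}, {"dx": 0, "dy": -0.001, "dz": -0.08, "yaw": 0, "jaw": 1}, {"dx": 0, "dy": -0.001, "dz": -0.11, "yaw": 0, "jaw": 1}, {"dx": 0, "dy": -0.001, "dz": -0.14, "yaw": 0, "jaw": 1}, {"dx": 0, "dy": -0.001, "dz": -0.16, "yaw": 0, "jaw": 1}, {"dx": 0, "dy": -0.001, "dz": -0.178, "yaw": 0, "jaw": 1}, {"dx": 0, "dy": -0.001, "dz": -0.178, "yaw": 0, "jaw": 1}, {"dx": 0, "dy": -0.001, "dz": -0.178, "yaw": 0, "jaw": 1}, {"dx": 0, "dy": -0.001, "dz": -0.178, "yaw": 0, "jaw": 1}]}}

```text
clock: 3.0
eef_pos: [644.3, 15.6, 54.7]
tool_rot: [3.141, 0.002, 2.773]
force: [0.1, -0.2, -0.7]
width: 85.3
gripper_force: 0.0
```

Request:
{"method": "arm_command", "body": {"deltas": [{"dx": 0, "dy": 0, "dz": 0, "yaw": 0, "jaw": 0.6}, {"dx": 0, "dy": 0, "dz": 0, "yaw": 0, "jaw": 0.6}, {"dx": 0, "dy": 0, "dz": 0, "yaw": 0, "jaw": 0.5}, {"dx": 0, "dy": 0, "dz": 0, "yaw": 0, "jaw": 0.5}, {"dx": 0, "dy": 0, "dz": 0, "yaw": 0, "jaw": 0.4}, {"dx": 0, "dy": 0, "dz": 0, "yaw": 0, "jaw": 0.4}, {"dx": 0, "dy": 0, "dz": 0, "yaw": 0, "jaw": 0.4}, {"dx": 0, "dy": 0, "dz": 0, "yaw": 0, "jaw": 0.4}, {"dx": 0, "dy": 0, "dz": 0, "yaw": 0, "jaw": 0.4}, {"dx": 0, "dy": 0, "dz": 0, "yaw": 0, "jaw": 0.4}]}}

```text
clock: 4.0
eef_pos: [644.2, 15.4, 54.8]
tool_rot: [3.141, 0.002, 2.773]
force: [-1.0, 0.6, 6.1]
width: 56.1
gripper_force: 64.5
```

Request:
{"method": "arm_command", "body": {"deltas": [{"dx": 0, "dy": 0, "dz": 0.01, "yaw": 0, "jaw": 0.4}, {"dx": 0, "dy": 0, "dz": 0.03, "yaw": 0, "jaw": 0.4}, {"dx": 0, "dy": 0, "dz": 0.06, "yaw": 0, "jaw": 0.4}, {"dx": 0, "dy": 0, "dz": 0.09, "yaw": 0, "jaw": 0.4}, {"dx": -0.02, "dy": -0.01, "dz": 0.11, "yaw": 0, "jaw": 0.4}, {"dx": -0.045, "dy": -0.025, "dz": 0.12, "yaw": 0, "jaw": 0.4}, {"dx": -0.075, "dy": -0.04, "dz": 0.12, "yaw": 0, "jaw": 0.4}, {"dx": -0.105, "dy": -0.056, "dz": 0.12, "yaw": 0, "jaw": 0.4}, {"dx": -0.135, "dy": -0.072, "dz": 0.12, "yaw": 0, "jaw": 0.4}, {"dx": -0.165, "dy": -0.088, "dz": 0.12, "yaw": 0, "jaw": 0.4}, {"dx": -0.19, "dy": -0.101, "dz": 0.12, "yaw": 0, "jaw": 0.4}, {"dx": -0.209, "dy": -0.111, "dz": 0.11, "yaw": 0, "jaw": 0.4}, {"dx": -0.209, "dy": -0.111, "dz": 0.08, "yaw": 0, "jaw": 0.4}, {"dx": -0.209, "dy": -0.111, "dz": 0.05, "yaw": 0, "jaw": 0.4}, {"dx": -0.209, "dy": -0.111, "dz": 0.03, "yaw": 0, "jaw": 0.4}, {"dx": -0.209, "dy": -0.111, "dz": 0.03, "yaw": 0, "jaw": 0.4}]}}

```text
clock: 5.6
eef_pos: [432.6, -95.4, 81.8]
tool_rot: [-3.141, -0.005, 2.773]
force: [-0.2, 0.2, -3.1]
width: 55.7
gripper_force: 64.5
```

Request:
{"method": "arm_command", "body": {"deltas": [{"dx": 0.002, "dy": 0, "dz": 0, "yaw": 0, "jaw": 0.4}, {"dx": 0.002, "dy": 0, "dz": -0.007, "yaw": 0, "jaw": 0.4}, {"dx": 0.002, "dy": 0, "dz": -0.014, "yaw": 0, "jaw": 0.4}, {"dx": 0.002, "dy": 0, "dz": -0.02, "yaw": 0, "jaw": 0.4}, {"dx": 0.002, "dy": 0, "dz": -0.025, "yaw": 0, "jaw": 0.4}, {"dx": 0.002, "dy": 0, "dz": -0.025, "yaw": 0, "jaw": 0.4}]}}

```text
clock: 6.2
eef_pos: [435.8, -95.6, 57.7]
tool_rot: [-3.141, -0.001, 2.773]
force: [0.2, 0.8, -2.0]
width: 55.9
gripper_force: 64.6
```

Lower until contact, gently.

Request:
{"method": "arm_command", "body": {"deltas": [{"dx": 0, "dy": 0, "dz": -0.002, "yaw": 0, "jaw": 0.4}, {"dx": 0, "dy": 0, "dz": -0.003, "yaw": 0, "jaw": 0.4}, {"dx": 0, "dy": 0, "dz": -0.003, "yaw": 0, "jaw": 0.4}]}}

```text
clock: 6.5
eef_pos: [436.3, -95.7, 55.3]
tool_rot: [3.142, -0.0, 2.773]
force: [-0.3, 0.4, -2.8]
width: 55.8
gripper_force: 64.6
```

Request:
{"method": "arm_command", "body": {"deltas": [{"dx": 0, "dy": 0, "dz": -0.001, "yaw": 0, "jaw": 0.4}, {"dx": 0, "dy": 0, "dz": -0.001, "yaw": 0, "jaw": 0.4}]}}

```text
clock: 6.7
eef_pos: [436.5, -95.7, 54.7]
tool_rot: [3.141, 0.001, 2.773]
force: [-0.4, 0.6, 2.1]
width: 55.9
gripper_force: 65.1
```

Request:
{"method": "arm_command", "body": {"deltas": [{"dx": 0, "dy": 0, "dz": 0, "yaw": 0, "jaw": 1}, {"dx": 0, "dy": 0, "dz": 0, "yaw": 0, "jaw": 1}, {"dx": 0, "dy": 0, "dz": 0, "yaw": 0, "jaw": 1}, {"dx": 0, "dy": 0, "dz": 0, "yaw": 0, "jaw": 1}, {"dx": 0, "dy": 0, "dz": 0, "yaw": 0, "jaw": 1}, {"dx": 0, "dy": 0, "dz": 0.03, "yaw": 0, "jaw": 1}, {"dx": 0, "dy": 0, "dz": 0.07, "yaw": 0, "jaw": 1}, {"dx": 0, "dy": 0, "dz": 0.12, "yaw": 0, "jaw": 1}, {"dx": 0, "dy": 0.03, "dz": 0.14, "yaw": 0, "jaw": 1}, {"dx": 0.005, "dy": 0.07, "dz": 0.14, "yaw": 0, "jaw": 1}, {"dx": 0.01, "dy": 0.12, "dz": 0.14, "yaw": 0, "jaw": 1}, {"dx": 0.015, "dy": 0.17, "dz": 0.14, "yaw": 0, "jaw": 1}, {"dx": 0.02, "dy": 0.22, "dz": 0.14, "yaw": 0, "jaw": 1}, {"dx": 0.025, "dy": 0.27, "dz": 0.14, "yaw": 0, "jaw": 1}, {"dx": 0.029, "dy": 0.32, "dz": 0.14, "yaw": 0, "jaw": 1}, {"dx": 0.029, "dy": 0.36, "dz": 0.14, "yaw": 0, "jaw": 1}, {"dx": 0.029, "dy": 0.4, "dz": 0.14, "yaw": 0, "jaw": 1}, {"dx": 0.029, "dy": 0.416, "dz": 0.14, "yaw": 0, "jaw": 1}, {"dx": 0.029, "dy": 0.416, "dz": 0.14, "yaw": 0, "jaw": 1}, {"dx": 0.029, "dy": 0.416, "dz": 0.14, "yaw": 0, "jaw": 1}]}}

```text
clock: 8.7
eef_pos: [465.3, 318.5, 194.0]
tool_rot: [-3.139, 0.0, 2.772]
force: [-0.6, -1.0, -0.3]
width: 85.2
gripper_force: 0.0
```

Run:
```python
from h import *
def circ(Q):
    A=np.c_[Q,np.ones(len(Q))];s=np.linalg.lstsq(A,(Q**2).sum(1),rcond=None)[0]
    return (s[:2]/2).round(1),np.sqrt(s[2]+(s[:2]**2).sum()/4).round(1)
s=read_state();print(s['eef_pos'],s['width'])
p,d=grab('top','top1');P=world('top',d)
for nm,u,v,z0,z1,w in [('seat',327,190,36,47,30),('narrow',370,270,75,95,30)]:
    q=P[v-w:v+w,u-w:u+w].reshape(-1,3);q=q[(q[:,2]>z0)&(q[:,2]<z1)]
    h=cv2.convexHull(q[:,:2].astype(np.float32))[:,0]
    print(nm,len(q),cv2.minEnclosingCircle(h),circ(h.astype(float)),np.median(q[:,2]))
cv2.imwrite('pics/c1.png',cv2.resize(p[130:320,180:420,::-1],(720,570)))
```

```text
[465.26050202 318.47900683 193.9769704 ] 85.22432864616326
seat 471 ((645.4059448242188, 15.607522010803223), 42.20059585571289) (array([645.5,  15. ]), np.float64(41.3)) 39.58531163505131
narrow 459 ((435.1899719238281, -95.3673095703125), 29.282211303710938) (array([435.4, -95.6]), np.float64(28.5)) 84.66020176927418
```

View pics/c1.png

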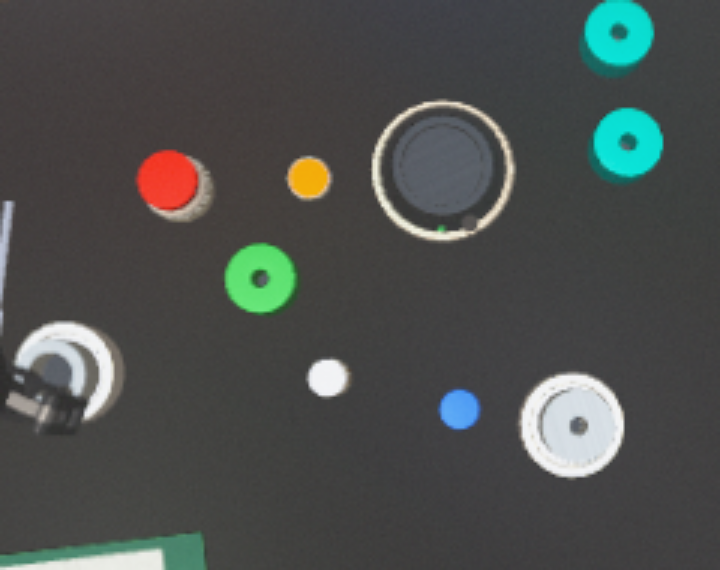

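The crop shows the narrow adapter sitting upright in the formerly empty stand (578,425) and the mixer recess empty (443,168). The gripper is over the medium adapter.

Request:
{"method": "arm_command", "body": {"deltas": [{"dx": 0, "dy": 0.002, "dz": 0, "yaw": 0, "jaw": 1}, {"dx": 0, "dy": 0.002, "dz": -0.04, "yaw": 0, "jaw": 1}, {"dx": 0, "dy": 0.002, "dz": -0.08, "yaw": 0, "jaw": 1}, {"dx": 0, "dy": 0.002, "dz": -0.11, "yaw": 0, "jaw": 1}, {"dx": 0, "dy": 0.002, "dz": -0.13, "yaw": 0, "jaw": 1}, {"dx": 0, "dy": 0.002, "dz": -0.139, "yaw": 0, "jaw": 1}, {"dx": 0, "dy": 0.002, "dz": -0.139, "yaw": 0, "jaw": 1}, {"dx": 0, "dy": 0.002, "dz": -0.139, "yaw": 0, "jaw": 1}]}}

```text
clock: 9.55
eef_pos: [466.1, 322.2, 56.2]
tool_rot: [3.14, 0.001, 2.772]
force: [-0.0, -0.5, -0.3]
width: 85.4
gripper_force: 0.0
```

Request:
{"method": "arm_command", "body": {"deltas": [{"dx": 0, "dy": 0, "dz": 0, "yaw": 0, "jaw": 0.6}, {"dx": 0, "dy": 0, "dz": 0, "yaw": 0, "jaw": 0.6}, {"dx": 0, "dy": 0, "dz": 0, "yaw": 0, "jaw": 0.5}, {"dx": 0, "dy": 0, "dz": 0, "yaw": 0, "jaw": 0.5}, {"dx": 0, "dy": 0, "dz": 0, "yaw": 0, "jaw": 0.4}, {"dx": 0, "dy": 0, "dz": 0, "yaw": 0, "jaw": 0.4}, {"dx": 0, "dy": 0, "dz": 0, "yaw": 0, "jaw": 0.4}, {"dx": 0, "dy": 0, "dz": 0, "yaw": 0, "jaw": 0.4}, {"dx": 0, "dy": 0, "dz": 0, "yaw": 0, "jaw": 0.4}]}}

```text
clock: 10.45
eef_pos: [465.9, 322.6, 57.1]
tool_rot: [3.14, 0.001, 2.772]
force: [-1.6, -1.0, 8.4]
width: 56.9
gripper_force: 63.0
```

Request:
{"method": "arm_command", "body": {"deltas": [{"dx": 0, "dy": 0, "dz": 0.01, "yaw": 0, "jaw": 0.4}, {"dx": 0, "dy": 0, "dz": 0.03, "yaw": 0, "jaw": 0.4}, {"dx": 0, "dy": 0, "dz": 0.06, "yaw": 0, "jaw": 0.4}, {"dx": 0, "dy": 0, "dz": 0.09, "yaw": 0, "jaw": 0.4}, {"dx": 0.008, "dy": -0.015, "dz": 0.11, "yaw": 0, "jaw": 0.4}, {"dx": 0.022, "dy": -0.037, "dz": 0.12, "yaw": 0, "jaw": 0.4}, {"dx": 0.04, "dy": -0.068, "dz": 0.12, "yaw": 0, "jaw": 0.4}, {"dx": 0.06, "dy": -0.102, "dz": 0.12, "yaw": 0, "jaw": 0.4}, {"dx": 0.08, "dy": -0.137, "dz": 0.12, "yaw": 0, "jaw": 0.4}, {"dx": 0.1, "dy": -0.171, "dz": 0.12, "yaw": 0, "jaw": 0.4}, {"dx": 0.12, "dy": -0.205, "dz": 0.12, "yaw": 0, "jaw": 0.4}, {"dx": 0.14, "dy": -0.24, "dz": 0.12, "yaw": 0, "jaw": 0.4}, {"dx": 0.158, "dy": -0.27, "dz": 0.12, "yaw": 0, "jaw": 0.4}, {"dx": 0.172, "dy": -0.294, "dz": 0.11, "yaw": 0, "jaw": 0.4}, {"dx": 0.18, "dy": -0.307, "dz": 0.09, "yaw": 0, "jaw": 0.4}, {"dx": 0.18, "dy": -0.307, "dz": 0.06, "yaw": 0, "jaw": 0.4}, {"dx": 0.18, "dy": -0.307, "dz": 0.03, "yaw": 0, "jaw": 0.4}, {"dx": 0.18, "dy": -0.307, "dz": 0.03, "yaw": 0, "jaw": 0.4}, {"dx": 0.18, "dy": -0.307, "dz": 0.03, "yaw": 0, "jaw": 0.4}]}}

```text
clock: 12.35
eef_pos: [645.1, 15.5, 85.7]
tool_rot: [-3.141, -0.001, 2.773]
force: [0.5, -0.9, -1.8]
width: 57.0
gripper_force: 65.0
```

Request:
{"method": "arm_command", "body": {"deltas": [{"dx": 0, "dy": 0, "dz": -0.008, "yaw": 0, "jaw": 0.4}, {"dx": 0, "dy": 0, "dz": -0.015, "yaw": 0, "jaw": 0.4}, {"dx": 0, "dy": 0, "dz": -0.021, "yaw": 0, "jaw": 0.4}, {"dx": 0, "dy": 0, "dz": -0.026, "yaw": 0, "jaw": 0.4}, {"dx": 0, "dy": 0, "dz": -0.028, "yaw": 0, "jaw": 0.4}, {"dx": 0, "dy": 0, "dz": -0.028, "yaw": 0, "jaw": 0.4}, {"dx": 0, "dy": 0, "dz": -0.028, "yaw": 0, "jaw": 0.4}]}}

```text
clock: 13.05
eef_pos: [645.5, 15.3, 57.3]
tool_rot: [3.141, 0.0, 2.773]
force: [0.2, -0.4, -2.4]
width: 56.4
gripper_force: 65.0
```

Request:
{"method": "arm_command", "body": {"deltas": [{"dx": 0, "dy": 0, "dz": -0.001, "yaw": 0, "jaw": 0.4}, {"dx": 0, "dy": 0, "dz": -0.0015, "yaw": 0, "jaw": 0.4}, {"dx": 0, "dy": 0, "dz": -0.0015, "yaw": 0, "jaw": 0.4}]}}

```text
clock: 13.35
eef_pos: [645.6, 15.3, 57.1]
tool_rot: [3.141, 0.001, 2.773]
force: [-3.1, -0.6, 6.9]
width: 56.6
gripper_force: 65.9
```

Request:
{"method": "arm_command", "body": {"deltas": [{"dx": 0, "dy": 0, "dz": 0, "yaw": 0, "jaw": 1}, {"dx": 0, "dy": 0, "dz": 0, "yaw": 0, "jaw": 1}, {"dx": 0, "dy": 0, "dz": 0, "yaw": 0, "jaw": 1}, {"dx": 0, "dy": 0, "dz": 0, "yaw": 0, "jaw": 1}, {"dx": 0, "dy": 0, "dz": 0, "yaw": 0, "jaw": 1}, {"dx": 0, "dy": 0, "dz": 0.03, "yaw": 0, "jaw": 1}, {"dx": 0, "dy": 0, "dz": 0.07, "yaw": 0, "jaw": 1}, {"dx": 0, "dy": 0, "dz": 0.1, "yaw": 0, "jaw": 1}, {"dx": -0.03, "dy": 0.015, "dz": 0.13, "yaw": 0, "jaw": 0.8}, {"dx": -0.07, "dy": 0.035, "dz": 0.13, "yaw": 0, "jaw": 0.8}, {"dx": -0.11, "dy": 0.055, "dz": 0.13, "yaw": 0, "jaw": 0.8}, {"dx": -0.145, "dy": 0.072, "dz": 0.13, "yaw": 0, "jaw": 0.8}, {"dx": -0.177, "dy": 0.088, "dz": 0.13, "yaw": 0, "jaw": 0.8}, {"dx": -0.177, "dy": 0.088, "dz": 0.13, "yaw": 0, "jaw": 0.8}, {"dx": -0.177, "dy": 0.088, "dz": 0.13, "yaw": 0, "jaw": 0.8}, {"dx": -0.177, "dy": 0.088, "dz": 0.13, "yaw": 0, "jaw": 0.8}]}}

```text
clock: 14.95
eef_pos: [469.8, 102.9, 186.1]
tool_rot: [3.141, 0.002, 2.772]
force: [-0.1, 0.2, -0.1]
width: 68.1
gripper_force: 0.0
```

Run:
```python
from h import *
def circ(Q):
    A=np.c_[Q,np.ones(len(Q))];s=np.linalg.lstsq(A,(Q**2).sum(1),rcond=None)[0]
    return (s[:2]/2).round(1),np.sqrt(s[2]+(s[:2]**2).sum()/4).round(1)
s=read_state();print(s['eef_pos'],s['width'])
p,d=grab('top','top2');P=world('top',d)
u,v,w=327,185,28
q=P[v-w:v+w,u-w:u+w].reshape(-1,3);q=q[(q[:,2]>78)&(q[:,2]<92)]
h=cv2.convexHull(q[:,:2].astype(np.float32))[:,0]
c,_=cv2.minEnclosingCircle(h);r=np.hypot(*(q[:,:2]-c).T)
print(len(q),c,_,circ(h.astype(float)),np.median(q[:,2]),'ring inner',np.percentile(r,[0,5,50]),'mean',q.mean(0))
cv2.imwrite('pics/c2.png',cv2.resize(p[140:290,250:400,::-1],(600,600)))
```

```text
[469.77673203 102.88446935 186.06335407] 68.142502003579
282 (644.9391479492188, 15.425642967224121) 28.706634521484375 (array([644.8,  15.5]), np.float64(28.3)) 84.27574280675651 ring inner [17.43022669 18.52510559 23.914951  ] mean [644.87085322  15.67416038  84.16528895]
```

View pics/c2.png

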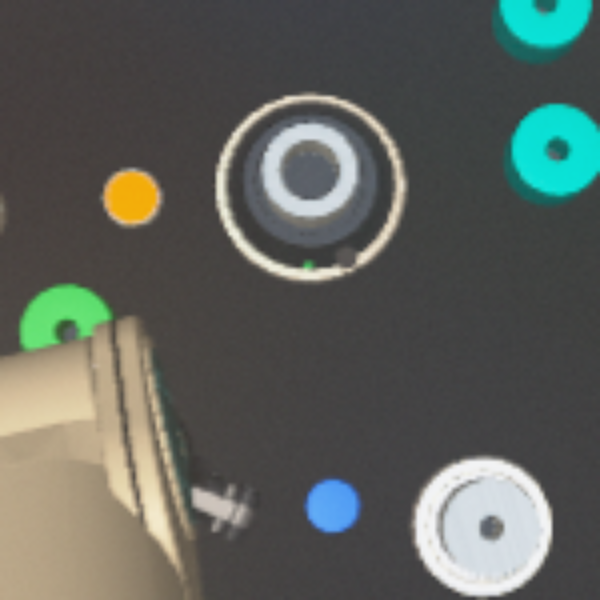

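The medium adapter is seated in the mixer (crop (310,172)), centred at about (645,15.5). The gripper stands over the vial.

Request:
{"method": "arm_command", "body": {"deltas": [{"dx": 0, "dy": 0, "dz": -0.04, "yaw": 0, "jaw": 0.8}, {"dx": 0, "dy": 0, "dz": -0.08, "yaw": 0, "jaw": 0.8}, {"dx": 0, "dy": 0, "dz": -0.11, "yaw": 0, "jaw": 0.8}, {"dx": 0, "dy": 0, "dz": -0.13, "yaw": 0, "jaw": 0.8}, {"dx": 0, "dy": 0, "dz": -0.14, "yaw": 0, "jaw": 0.8}, {"dx": 0, "dy": 0, "dz": -0.14, "yaw": 0, "jaw": 0.8}, {"dx": 0, "dy": 0, "dz": -0.14, "yaw": 0, "jaw": 0.8}, {"dx": 0, "dy": 0, "dz": -0.14, "yaw": 0, "jaw": 0.5}, {"dx": 0, "dy": 0, "dz": -0.14, "yaw": 0, "jaw": 0.5}, {"dx": 0, "dy": 0, "dz": -0.14, "yaw": 0, "jaw": 0.4}, {"dx": 0, "dy": 0, "dz": -0.14, "yaw": 0, "jaw": 0.4}, {"dx": 0, "dy": 0, "dz": -0.14, "yaw": 0, "jaw": 0.3}, {"dx": 0, "dy": 0, "dz": -0.14, "yaw": 0, "jaw": 0.3}, {"dx": 0, "dy": 0, "dz": -0.14, "yaw": 0, "jaw": 0.2}, {"dx": 0, "dy": 0, "dz": -0.14, "yaw": 0, "jaw": 0.2}, {"dx": 0, "dy": 0, "dz": -0.14, "yaw": 0, "jaw": 0.2}, {"dx": 0, "dy": 0, "dz": -0.14, "yaw": 0, "jaw": 0.2}, {"dx": 0, "dy": 0, "dz": -0.14, "yaw": 0, "jaw": 0.2}]}}

```text
clock: 16.8
eef_pos: [468.5, 103.3, 46.4]
tool_rot: [3.141, 0.001, 2.773]
force: [-0.4, -0.6, 5.8]
width: 28.4
gripper_force: 58.7
```

Request:
{"method": "arm_command", "body": {"deltas": [{"dx": 0, "dy": 0, "dz": 0.01, "yaw": 0, "jaw": 0.2}, {"dx": 0, "dy": 0, "dz": 0.03, "yaw": 0, "jaw": 0.2}, {"dx": 0, "dy": 0, "dz": 0.06, "yaw": 0, "jaw": 0.2}, {"dx": 0, "dy": 0, "dz": 0.09, "yaw": 0, "jaw": 0.2}, {"dx": 0, "dy": 0, "dz": 0.115, "yaw": 0, "jaw": 0.2}, {"dx": 0.01, "dy": -0.005, "dz": 0.13, "yaw": 0, "jaw": 0.2}, {"dx": 0.03, "dy": -0.015, "dz": 0.13, "yaw": 0, "jaw": 0.2}, {"dx": 0.055, "dy": -0.027, "dz": 0.13, "yaw": 0, "jaw": 0.2}, {"dx": 0.08, "dy": -0.04, "dz": 0.13, "yaw": 0, "jaw": 0.2}, {"dx": 0.105, "dy": -0.052, "dz": 0.13, "yaw": 0, "jaw": 0.2}, {"dx": 0.13, "dy": -0.065, "dz": 0.13, "yaw": 0, "jaw": 0.2}, {"dx": 0.15, "dy": -0.075, "dz": 0.13, "yaw": 0, "jaw": 0.2}, {"dx": 0.167, "dy": -0.083, "dz": 0.13, "yaw": 0, "jaw": 0.2}, {"dx": 0.176, "dy": -0.0875, "dz": 0.12, "yaw": 0, "jaw": 0.2}, {"dx": 0.176, "dy": -0.0875, "dz": 0.1, "yaw": 0, "jaw": 0.2}, {"dx": 0.176, "dy": -0.0875, "dz": 0.1, "yaw": 0, "jaw": 0.2}, {"dx": 0.176, "dy": -0.0875, "dz": 0.1, "yaw": 0, "jaw": 0.2}]}}

```text
clock: 18.5
eef_pos: [643.2, 16.3, 145.4]
tool_rot: [-3.141, -0.002, 2.773]
force: [0.6, -0.3, 0.3]
width: 28.2
gripper_force: 59.1
```

Run:
```python
from h import *
print(read_state()['eef_pos'],read_state()['tool_rot'])
p,d=grab('scene','sc3')
P=world('scene',d)
cv2.imwrite('pics/c3.png',cv2.resize(p[150:270,260:390,::-1],(650,600),interpolation=cv2.INTER_CUBIC))
```

```text
[643.21434587  16.30237069 145.3647482 ] [-3.14101833e+00 -2.16921773e-03  2.77336056e+00]
```

View pics/c3.png

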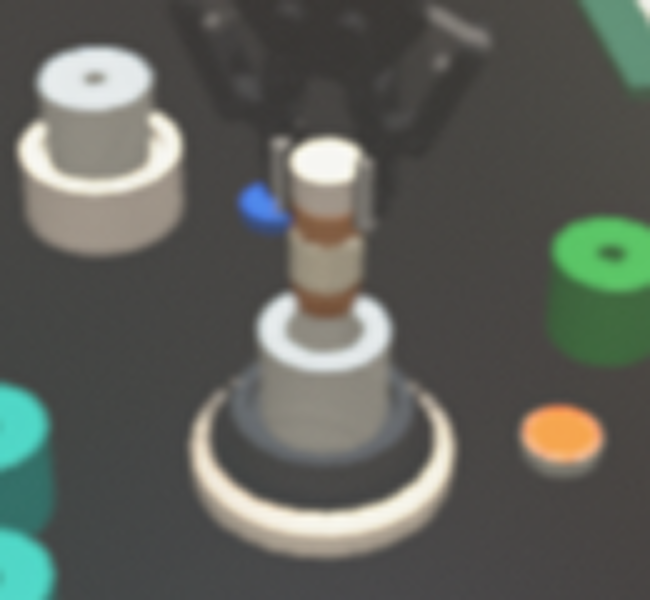

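The crop shows the vial upright in the fingers, held by the cap, hovering over the well (325,320). Small correction, then lower.

Request:
{"method": "arm_command", "body": {"deltas": [{"dx": 0.001, "dy": -0.0005, "dz": 0, "yaw": 0, "jaw": 0.2}, {"dx": 0.001, "dy": -0.0005, "dz": -0.006, "yaw": 0, "jaw": 0.2}, {"dx": 0.001, "dy": -0.0005, "dz": -0.012, "yaw": 0, "jaw": 0.2}, {"dx": 0.001, "dy": -0.0005, "dz": -0.018, "yaw": 0, "jaw": 0.2}, {"dx": 0.001, "dy": -0.0005, "dz": -0.018, "yaw": 0, "jaw": 0.2}]}}

```text
clock: 19.05
eef_pos: [644.4, 15.3, 126.5]
tool_rot: [-3.141, -0.002, 2.773]
force: [0.4, 0.3, -0.8]
width: 28.7
gripper_force: 59.1
```

Request:
{"method": "arm_command", "body": {"deltas": [{"dx": 0, "dy": 0, "dz": -0.008, "yaw": 0, "jaw": 0.2}, {"dx": 0, "dy": 0, "dz": -0.016, "yaw": 0, "jaw": 0.2}, {"dx": 0, "dy": 0, "dz": -0.023, "yaw": 0, "jaw": 0.2}, {"dx": 0, "dy": 0, "dz": -0.029, "yaw": 0, "jaw": 0.2}, {"dx": 0, "dy": 0, "dz": -0.032, "yaw": 0, "jaw": 0.2}, {"dx": 0, "dy": 0, "dz": -0.033, "yaw": 0, "jaw": 0.2}, {"dx": 0, "dy": 0, "dz": -0.033, "yaw": 0, "jaw": 0.2}]}}

```text
clock: 19.75
eef_pos: [645.4, 15.3, 94.8]
tool_rot: [3.142, -0.0, 2.773]
force: [-0.2, 0.4, -0.7]
width: 28.7
gripper_force: 59.2
```

Request:
{"method": "arm_command", "body": {"deltas": [{"dx": 0, "dy": 0, "dz": -0.0015, "yaw": 0, "jaw": 0.2}, {"dx": 0, "dy": 0, "dz": -0.0025, "yaw": 0, "jaw": 0.2}, {"dx": 0, "dy": 0, "dz": -0.0025, "yaw": 0, "jaw": 0.2}, {"dx": 0, "dy": 0, "dz": -0.0025, "yaw": 0, "jaw": 0.2}]}}

```text
clock: 20.15
eef_pos: [645.4, 15.3, 92.4]
tool_rot: [3.141, 0.0, 2.773]
force: [-0.5, -0.7, -1.3]
width: 28.4
gripper_force: 59.2
```

Request:
{"method": "arm_command", "body": {"deltas": [{"dx": 0, "dy": 0, "dz": -0.001, "yaw": 0, "jaw": 0.2}, {"dx": 0, "dy": 0, "dz": -0.0015, "yaw": 0, "jaw": 0.2}, {"dx": 0, "dy": 0, "dz": -0.0015, "yaw": 0, "jaw": 0.2}]}}

```text
clock: 20.45
eef_pos: [645.6, 15.3, 91.4]
tool_rot: [3.141, 0.001, 2.773]
force: [0.1, 0.3, 3.7]
width: 28.1
gripper_force: 59.7
```

Request:
{"method": "arm_command", "body": {"deltas": [{"dx": 0, "dy": 0, "dz": 0, "yaw": 0, "jaw": 0.5}, {"dx": 0, "dy": 0, "dz": 0, "yaw": 0, "jaw": 0.6}, {"dx": 0, "dy": 0, "dz": 0, "yaw": 0, "jaw": 0.6}, {"dx": 0, "dy": 0, "dz": 0, "yaw": 0, "jaw": 0.6}, {"dx": 0, "dy": 0, "dz": 0, "yaw": 0, "jaw": 0.6}, {"dx": 0, "dy": 0, "dz": 0.02, "yaw": 0, "jaw": 0.6}, {"dx": 0, "dy": 0, "dz": 0.05, "yaw": 0, "jaw": 0.6}, {"dx": 0, "dy": 0, "dz": 0.08, "yaw": 0, "jaw": 0.6}, {"dx": 0, "dy": -0.02, "dz": 0.1, "yaw": 0, "jaw": 0.6}, {"dx": -0.005, "dy": -0.06, "dz": 0.1, "yaw": 0, "jaw": 0.6}, {"dx": -0.012, "dy": -0.1, "dz": 0.1, "yaw": 0, "jaw": 0.6}, {"dx": -0.018, "dy": -0.14, "dz": 0.1, "yaw": 0, "jaw": 0.6}, {"dx": -0.024, "dy": -0.18, "dz": 0.1, "yaw": 0, "jaw": 0.6}, {"dx": -0.028, "dy": -0.22, "dz": 0.1, "yaw": 0, "jaw": 0.6}, {"dx": -0.031, "dy": -0.255, "dz": 0.09, "yaw": 0, "jaw": 0.6}, {"dx": -0.031, "dy": -0.278, "dz": 0.07, "yaw": 0, "jaw": 0.6}, {"dx": -0.031, "dy": -0.278, "dz": 0.04, "yaw": 0, "jaw": 0.6}, {"dx": -0.031, "dy": -0.278, "dz": 0.04, "yaw": 0, "jaw": 0.6}, {"dx": -0.031, "dy": -0.278, "dz": 0.04, "yaw": 0, "jaw": 0.6}]}}

```text
clock: 22.35
eef_pos: [614.3, -261.7, 130.7]
tool_rot: [3.141, -0.001, 2.774]
force: [-0.0, -0.0, 0.9]
width: 51.6
gripper_force: 0.0
```

Run:
```python
from h import *
print(read_state()['eef_pos'],read_state()['tool_rot'])
p,d=grab('top','top4');P=world('top',d)
for u,v,w,z0,z1 in[(327,183,25,110,130),(327,184,28,78,92)]:
    q=P[v-w:v+w,u-w:u+w].reshape(-1,3);q=q[(q[:,2]>z0)&(q[:,2]<z1)]
    h=cv2.convexHull(q[:,:2].astype(np.float32)); print(len(q),cv2.minEnclosingCircle(h),np.median(q[:,2]))
p2,_=grab('scene','sc4')
a=cv2.resize(p[155:215,295:360,::-1],(390,360));b=cv2.resize(p2[160:270,190:360,::-1],(400,360)[::1])
cv2.imwrite('pics/c4.png',np.hstack([a,b]))
```

```text
[ 614.26881106 -261.71539164  130.65882624] [ 3.14082563e+00 -1.38209668e-03  2.77365003e+00]
129 ((645.4800415039062, 14.907794952392578), 15.012771606445312) 119.19548280227923
281 ((645.1183471679688, 15.786395072937012), 28.99245262145996) 84.3598006582356
```

View pics/c4.png

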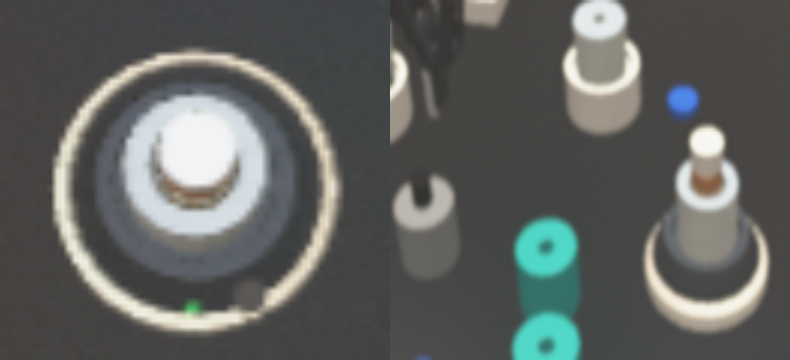

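The vial stands upright and fully down (top at about 120 mm, as it should be); the cover and knob are at (425,200) in the right crop, under the gripper. Now grip the knob.

Request:
{"method": "arm_command", "body": {"deltas": [{"dx": 0, "dy": -0.0005, "dz": -0.03, "yaw": 0, "jaw": 0.6}, {"dx": 0, "dy": -0.0005, "dz": -0.055, "yaw": 0, "jaw": 0.6}, {"dx": 0, "dy": -0.0005, "dz": -0.07, "yaw": 0, "jaw": 0.6}, {"dx": 0, "dy": -0.0005, "dz": -0.077, "yaw": 0, "jaw": 0.6}, {"dx": 0, "dy": -0.0005, "dz": -0.077, "yaw": 0, "jaw": 0.6}, {"dx": 0, "dy": -0.0005, "dz": -0.077, "yaw": 0, "jaw": 0.6}, {"dx": 0, "dy": -0.0005, "dz": -0.077, "yaw": 0, "jaw": 0.4}, {"dx": 0, "dy": -0.0005, "dz": -0.077, "yaw": 0, "jaw": 0.4}, {"dx": 0, "dy": -0.0005, "dz": -0.077, "yaw": 0, "jaw": 0.3}, {"dx": 0, "dy": -0.0005, "dz": -0.077, "yaw": 0, "jaw": 0.3}, {"dx": 0, "dy": -0.0005, "dz": -0.077, "yaw": 0, "jaw": 0.2}, {"dx": 0, "dy": -0.0005, "dz": -0.077, "yaw": 0, "jaw": 0.2}, {"dx": 0, "dy": -0.0005, "dz": -0.077, "yaw": 0, "jaw": 0.1}, {"dx": 0, "dy": -0.0005, "dz": -0.077, "yaw": 0, "jaw": 0.1}, {"dx": 0, "dy": -0.0005, "dz": -0.077, "yaw": 0, "jaw": 0.1}, {"dx": 0, "dy": -0.0005, "dz": -0.077, "yaw": 0, "jaw": 0.1}]}}

```text
clock: 24.05
eef_pos: [614.5, -263.1, 54.1]
tool_rot: [3.141, 0.0, 2.773]
force: [-0.7, 1.0, 4.0]
width: 17.8
gripper_force: 58.5
```

Request:
{"method": "arm_command", "body": {"deltas": [{"dx": 0, "dy": 0, "dz": 0.01, "yaw": 0, "jaw": 0.1}, {"dx": 0, "dy": 0, "dz": 0.03, "yaw": 0, "jaw": 0.1}, {"dx": 0, "dy": 0, "dz": 0.06, "yaw": 0, "jaw": 0.1}, {"dx": 0, "dy": 0, "dz": 0.09, "yaw": 0, "jaw": 0.1}, {"dx": 0, "dy": 0, "dz": 0.12, "yaw": 0, "jaw": 0.1}, {"dx": 0, "dy": 0.01, "dz": 0.145, "yaw": 0, "jaw": 0.1}, {"dx": 0.003, "dy": 0.03, "dz": 0.16, "yaw": 0, "jaw": 0.1}, {"dx": 0.006, "dy": 0.06, "dz": 0.16, "yaw": 0, "jaw": 0.1}, {"dx": 0.01, "dy": 0.09, "dz": 0.16, "yaw": 0, "jaw": 0.1}, {"dx": 0.013, "dy": 0.12, "dz": 0.16, "yaw": 0, "jaw": 0.1}, {"dx": 0.017, "dy": 0.15, "dz": 0.16, "yaw": 0, "jaw": 0.1}, {"dx": 0.02, "dy": 0.18, "dz": 0.16, "yaw": 0, "jaw": 0.1}, {"dx": 0.023, "dy": 0.21, "dz": 0.16, "yaw": 0, "jaw": 0.1}, {"dx": 0.027, "dy": 0.24, "dz": 0.16, "yaw": 0, "jaw": 0.1}, {"dx": 0.03, "dy": 0.265, "dz": 0.16, "yaw": 0, "jaw": 0.1}, {"dx": 0.031, "dy": 0.2785, "dz": 0.155, "yaw": 0, "jaw": 0.1}, {"dx": 0.031, "dy": 0.2785, "dz": 0.15, "yaw": 0, "jaw": 0.1}, {"dx": 0.031, "dy": 0.2785, "dz": 0.15, "yaw": 0, "jaw": 0.1}, {"dx": 0.031, "dy": 0.2785, "dz": 0.15, "yaw": 0, "jaw": 0.1}]}}

```text
clock: 25.95
eef_pos: [645.0, 12.6, 203.4]
tool_rot: [-3.14, -0.0, 2.77]
force: [-0.4, -0.3, -0.4]
width: 17.6
gripper_force: 58.7
```

Run:
```python
from h import *
print(read_state()['eef_pos'],read_state()['width'])
p,d=grab('scene','sc5')
cv2.imwrite('pics/c5.png',cv2.resize(p[120:260,250:400,::-1],(600,560),interpolation=cv2.INTER_CUBIC))
```

```text
[644.956067    12.59842774 203.41563526] 17.619363683612523
```

View pics/c5.png

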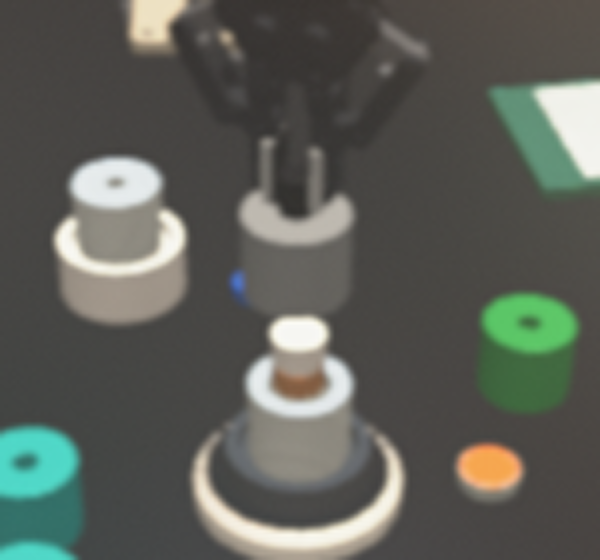

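The crop shows the cover level above the vial (298,300), clear of its cap. Settle, then lower.

Request:
{"method": "arm_command", "body": {"deltas": [{"dx": 0, "dy": 0.001, "dz": 0, "yaw": 0, "jaw": 0.1}, {"dx": 0, "dy": 0.001, "dz": -0.008, "yaw": 0, "jaw": 0.1}, {"dx": 0, "dy": 0.001, "dz": -0.018, "yaw": 0, "jaw": 0.1}, {"dx": 0, "dy": 0.001, "dz": -0.028, "yaw": 0, "jaw": 0.1}, {"dx": 0, "dy": 0.001, "dz": -0.038, "yaw": 0, "jaw": 0.1}, {"dx": 0, "dy": 0.001, "dz": -0.048, "yaw": 0, "jaw": 0.1}, {"dx": 0, "dy": 0.001, "dz": -0.055, "yaw": 0, "jaw": 0.1}, {"dx": 0, "dy": 0.001, "dz": -0.058, "yaw": 0, "jaw": 0.1}, {"dx": 0, "dy": 0.001, "dz": -0.058, "yaw": 0, "jaw": 0.1}]}}

```text
clock: 26.9
eef_pos: [645.1, 16.3, 145.2]
tool_rot: [-3.141, -0.001, 2.773]
force: [-0.6, -0.8, 0.1]
width: 18.1
gripper_force: 58.7
```

Request:
{"method": "arm_command", "body": {"deltas": [{"dx": 0, "dy": -0.001, "dz": -0.002, "yaw": 0, "jaw": 0.1}, {"dx": 0, "dy": -0.001, "dz": -0.004, "yaw": 0, "jaw": 0.1}, {"dx": 0, "dy": -0.001, "dz": -0.005, "yaw": 0, "jaw": 0.1}, {"dx": 0, "dy": -0.001, "dz": -0.005, "yaw": 0, "jaw": 0.1}]}}

```text
clock: 27.3
eef_pos: [645.3, 15.3, 140.8]
tool_rot: [3.142, -0.0, 2.773]
force: [-0.4, 0.0, -0.9]
width: 17.6
gripper_force: 58.7
```

Request:
{"method": "arm_command", "body": {"deltas": [{"dx": 0, "dy": 0, "dz": -0.001, "yaw": 0, "jaw": 0.1}, {"dx": 0, "dy": 0, "dz": -0.0015, "yaw": 0, "jaw": 0.1}, {"dx": 0, "dy": 0, "dz": -0.0015, "yaw": 0, "jaw": 0.1}]}}

```text
clock: 27.6
eef_pos: [645.3, 15.3, 139.3]
tool_rot: [3.142, -0.0, 2.773]
force: [-0.3, -0.2, -0.0]
width: 17.7
gripper_force: 58.7
```

Request:
{"method": "arm_command", "body": {"deltas": [{"dx": 0, "dy": 0, "dz": -0.001, "yaw": 0, "jaw": 0.1}, {"dx": 0, "dy": 0, "dz": -0.001, "yaw": 0, "jaw": 0.1}]}}

```text
clock: 27.8
eef_pos: [645.5, 15.4, 139.1]
tool_rot: [3.141, 0.001, 2.773]
force: [-0.0, 0.5, 5.4]
width: 17.5
gripper_force: 59.4
```

Contact at the expected height. I'll release, rise and move off.

Request:
{"method": "arm_command", "body": {"deltas": [{"dx": 0, "dy": 0, "dz": 0, "yaw": 0, "jaw": 0.4}, {"dx": 0, "dy": 0, "dz": 0, "yaw": 0, "jaw": 0.5}, {"dx": 0, "dy": 0, "dz": 0, "yaw": 0, "jaw": 0.6}, {"dx": 0, "dy": 0, "dz": 0, "yaw": 0, "jaw": 0.6}, {"dx": 0, "dy": 0, "dz": 0, "yaw": 0, "jaw": 0.6}, {"dx": 0, "dy": 0, "dz": 0.02, "yaw": 0, "jaw": 0.6}, {"dx": 0, "dy": 0, "dz": 0.05, "yaw": 0, "jaw": 0.6}, {"dx": 0, "dy": 0, "dz": 0.08, "yaw": 0, "jaw": 0.6}, {"dx": -0.03, "dy": 0.02, "dz": 0.1, "yaw": 0, "jaw": 0.6}, {"dx": -0.07, "dy": 0.05, "dz": 0.1, "yaw": 0, "jaw": 0.6}, {"dx": -0.11, "dy": 0.08, "dz": 0.1, "yaw": 0, "jaw": 0.6}, {"dx": -0.14, "dy": 0.11, "dz": 0.1, "yaw": 0, "jaw": 0.6}, {"dx": -0.15, "dy": 0.12, "dz": 0.1, "yaw": 0, "jaw": 0.6}, {"dx": -0.15, "dy": 0.12, "dz": 0.1, "yaw": 0, "jaw": 0.6}, {"dx": -0.15, "dy": 0.12, "dz": 0.1, "yaw": 0, "jaw": 0.6}]}}

```text
clock: 29.3
eef_pos: [496.7, 134.4, 238.6]
tool_rot: [-3.142, 0.002, 2.772]
force: [0.4, -0.2, 0.5]
width: 51.1
gripper_force: 0.0
```

Run:
```python
from h import *
p,d=grab('top','top6');P=world('top',d)
for u,v,w,z0,z1 in[(327,181,28,128,138),(327,180,28,145,165)]:
    q=P[v-w:v+w,u-w:u+w].reshape(-1,3);q=q[(q[:,2]>z0)&(q[:,2]<z1)]
    print(len(q),cv2.minEnclosingCircle(q[:,:2].astype(np.float32)),np.median(q[:,2]))
p2,_=grab('scene','sc6')
cv2.imwrite('pics/c6.png',np.hstack([cv2.resize(p[145:225,287:367,::-1],(400,400)),cv2.resize(p2[160:270,270:380,::-1],(400,400))]))
```

```text
410 ((645.6323852539062, 16.657426834106445), 29.01821517944336) 132.74329662461582
65 ((645.5570678710938, 15.90746021270752), 9.794689178466797) 156.6488586828042
```

View pics/c6.png

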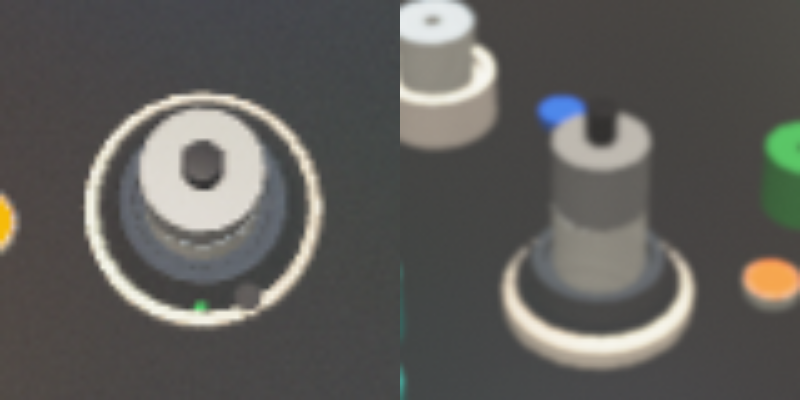

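The picture shows the cover level and square on the adapter (right crop (600,220)), with its top at 133 mm as expected. Handing in.

```bash
python3 -c "from cell import *;print(finish_job())"
```

```text
the job is handed in; nothing more can be done
None
```

The job is done and handed in at about 29 s of the 118 s: the narrow adapter is parked on the empty stand, the medium adapter is in the mixer with the vial down in its well, the cover stands squarely on top, and the broad adapter was left on its stand.

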